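# Put the weighing kit back in its fitted holders

## Task

Put the weighing kit away: set the sample pot, the stack of weighing boats, the small wooden weight case and the marker each into the grey holder on the bench whose recess has the shape of its base, so that it sits fully down on the recess floor. Keep the pot and the case upright on the way, and leave the bottle cap and the roll of labels where they are.

Things in the scene. Friction and masses are not known exactly. Their poses are not given: they have to be found in the camera images.
- pot_center (a point): Closed white plastic sample pot with a white ribbed screw lid and a label; round, 54 mm across at the lid (52 mm below it), 68 mm tall, standing. The point is its centre, 34 mm above its underside; z up along its axis. It belongs in the round holder, any yaw.
- boats_center (a point): Nested stack of square white weighing boats, one rigid piece: 60 mm square at the part to grasp (63 mm over the very lip), 26 mm tall, open side up. The point is its centre, 13 mm above the surface it rests on; x and y run square to its sides, z up. It belongs in the square holder, any quarter turn.
- weight_case_center (a point): Small closed wooden case (for calibration weights) with a dark seam round it and a brass catch and hinge on its ends, one rigid piece: 38 mm along its x, 78 mm along its y, 40 mm tall. The point is its centre, 20 mm above its underside; z up. Grasp it across the 38 mm (along its x). It belongs in the oblong holder, either way round.
- marker_center (a point): Marker pen with a white barrel and a black cap, lying on the bench and free to roll: 138 mm long along its y, barrel 17 mm thick. The point is half-way along it, 8 mm above its underside. Grasp it across the barrel at this point. It belongs in the pen rest, either way round.
- round_dock_floor (a point): Round holder: a fixed grey plate 90 x 90 mm, 10 mm high, with one dark-floored round recess 66 mm across and 6 mm deep. The point is the middle of the recess floor, 4 mm above the bench; z up.
- square_dock_floor (a point): Square holder: a fixed grey plate 96 x 96 mm, 10 mm high, with one dark-floored square recess 72 x 72 mm and 6 mm deep, sides along its x and y. The point is the middle of the recess floor, 4 mm above the bench; z up.
- oblong_dock_floor (a point): Oblong holder: a fixed grey plate 74 mm along its x, 114 mm along its y, 10 mm high, with one dark-floored oblong recess 50 mm along x by 90 mm along y, 6 mm deep. The point is the middle of the recess floor, 4 mm above the bench; z up.
- pen_rest_floor (a point): Pen rest: a fixed grey trough 48 mm along its x, 166 mm along its y. Its floor is 4 mm above the bench, with a dark strip; the channel is 30 mm wide and 150 mm long, with end stops and, only over the last 30 mm before either stop, side cheeks, all 13 mm above the bench; the middle 94 mm of its length has no sides, so fingers can reach down beside the pen there. The point is the middle of the floor; y along the channel, z up.
- cap_center (a point): Blue round bottle cap, 35 mm across, 17 mm tall, lying loose in the middle of the work; not part of the job, to be left where it is. The point is its centre.
- roll_center (a point): White roll of labels, about 67 x 60 mm, 40 mm tall, loose at the right of the work; not part of the job, to be left where it is. The point is its centre.
Things that resemble listed ones, but are neither listed nor needed, are in the scene too. Leave any blue or pink look-alike of the part that bears boats_center alone.

How it is judged:
By the outcome, as a careful person would: the job done as asked, in the order asked, and still so for the second after the job is handed in, with the robot touching nothing.
It also fails if it takes over 96 s, if anything falls off the work surface, if the arm or the gripper's body presses on something with over 40 N, if the wrist force passes 120 N, or if a joint passes its speed limit or range.

## Robot

A 7-joint arm with a two-finger parallel gripper is mounted at the origin on a cart in front of the work surface, level with it; the furniture and walls round the work are solid. World frame = base frame: x ahead of the robot, y to its left, z up, the work surface at z = 0. Lengths are in mm, angles in rad, forces in N, time in s.
With the tool pointing down it reaches from about 400 to 875 mm from the base axis. Payload 6.5 kg.
Tool frame: the origin (TCP) lies on the centre line of the jaws, within the pads' length; the fingertips stand 17 mm ahead of it and the grasp point (between the pads) lies 2 mm behind it; z points along the fingers, y is the direction in which the jaws open and shut (so a half turn about z gives the same grasp; the last joint's range is limited). The gripper opens to 85 mm and grips with 20 to 120 N. Pads are 22 mm wide; open, the fingers measure 114 mm over their backs; the gripper's body (76 mm by 85 mm) begins 54 mm behind the grasp point. The pads swing forward as they close: fully open they stand 13 mm farther back than shut.
Start: joints at [-1.244, 0.536, -0.004, 1.538, 0.003, 1.067, -0.071], TCP at [248.8, 600.49, 214.79] pointing down, gripper open.
Joint ranges: [-2.7, 2.7], [-0.37, 2.16], [-1.27, 1.26], [0.24, 2.4], [-1.31, 4.45], [0.19, 1.91], [-2.76, 2.76]. Speed limits (rad/s): [2.39, 2.39, 3.14, 3.14, 3.14, 3.14, 3.14].

## Interface

Orientations are given as [roll, pitch, yaw] about the fixed x, y, z axes, in that order (R = Rz(yaw) Ry(pitch) Rx(roll)).
In Python, from workcell import manip, capture, camera_params gives the robot as it stands.
- The arm moves only by the tool carry_out, never from a script. Its argument "targets" is one flat list of numbers, 7 for each row, row after row: the shift along the tool's x, y, z in cm, then the turn, a rotation vector about the tool's x, y, z in rad, then the gripper command: -1 is shut, 1 is fully open, values between are in proportion. In form: [tx, ty, tz, wx, wy, wz, gripper, tx, ty, tz, wx, wy, wz, gripper, ...]. A call has 1 to 5 rows; each row is the pose to reach, as a shift and turn from the pose commanded when the call began, along the tool's axes at that moment; what a row does not reach only later rows make up. A row lasts 1/8 s, in which the tool goes at most 62.5 mm and 10.7 degrees, less where a joint would pass 70% of its speed; a pose out of reach is approached as far as the arm can. A call with a gripper value outside its range is refused whole. The fingers move at their own pace and stop on an object; the grip force is fixed at half the most. Time passes only in rows, so rows that repeat a pose let the fingers close. It gives the time, the measured TCP pose, the force and the opening at its end, in the units of the state.
- manip.state(): the state, without advancing time (a new reading comes with each control period).
- capture(name): name is "side" or "top"; returns (picture, depth): 384x512x3 uint8, blue, green, red; 384x512 float32, mm along the optical axis (not along the pixel's ray), 0 where there is no reading.
- camera_params(name): a dict with "camera_matrix" (3x3 intrinsics, pixels), "R" (3x3) and "t" (3): a world point X has camera coordinates R X + t. Camera axes: x right, y down, z forward; pixel columns grow to the right and rows downward; lengths in mm; the calibration is good to about 2 mm. A picture is of the moment at which its call begins. camera_params takes no time and is no camera call.
- manip.hand_in(): hands the job in, once; it reports no verdict.
The state is a dict: "time_s": time; "joint_positions": joint angles; "qd": joint speeds; "effort": joint torques, N m; "tool_pos": TCP position; "tcp_rot": TCP orientation; "force": force on the tool from outside, world axes, zero at the start; "ft_torque": the same for the moment, N m; "finger_gap": finger opening in mm.
Only numpy, scipy, OpenCV 4.12 (cv2) and the standard library are available. Lean on these libraries where they do the work, as an engineer would, in place of code of your own. Each camera call takes 0.05 s, during which the arm holds its last target. There are 200 camera calls.

## Working session

There is one attempt and no reset: what is moved stays moved. The work goes in short steps, Python scripts to look and compute and a tool call to move; the robot and the scene stay as the last step left them, time stands still between calls to the robot, and variables do not carry over. Pictures are saved under pics/ and viewed, about 12 in all and at most 16, crops included, and the job is handed in when it is done.

Besides the shell and the picture viewer there is one more tool, called after "Call:" as name(argument=value, ...) on one line, values as JSON. carry_out: Moves the arm, as the interface text tells. Its arguments: {"type":"object","properties":{"targets":{"type":"array","items":{"type":"number"}}},"required":["targets"]}

```bash
mkdir -p pics; ls; python3 - <<'E'
from workcell import manip, capture, camera_params
import cv2,numpy as np
print(manip.state())
for n in("top","side"):
    p,d=capture(n); cv2.imwrite(f"pics/{n}0.png",p); np.save(f"{n}0.npy",d); c=camera_params(n); print(n,c)
E
```

```text
pics
{'time_s': 0.0, 'joint_positions': array([-1.24421549,  0.53718208, -0.00443192,  1.53886617,  0.00260747,
        1.06724394, -0.07122783]), 'qd': array([ 0.00112787,  0.00052165,  0.00149078, -0.00067053, -0.00154783,
       -0.00196862,  0.00065594]), 'effort': array([ 2.09383338e-04, -5.83396912e+01,  1.04885079e+00, -2.59101927e+01,
        1.23410654e-02,  9.43850755e-03, -1.31406318e-05]), 'tool_pos': array([248.57190737, 599.90001344, 213.90555081]), 'tcp_rot': array([-3.13990414e+00,  1.34299497e-04,  2.74885387e+00]), 'force': array([ 0.21959358, -0.39263422,  0.43369228]), 'ft_torque': array([ 0.04867455,  0.04593552, -0.01408358]), 'finger_gap': 85.36426213146139}
top {'camera_matrix': array([[408.49811295,   0.        , 258.85404649],
       [  0.        , 408.49811295, 190.72678488],
       [  0.        ,   0.        ,   1.        ]]), 'R': array([[ 0.2520243 , -0.96770889, -0.00482238],
       [-0.93532067, -0.24230458, -0.25780562],
       [ 0.2483123 ,  0.06948376, -0.96618477]]), 't': array([-109.02813607,  526.54415324, 1599.29466968])}
side {'camera_matrix': array([[458.21632925,   0.        , 254.52712122],
       [  0.        , 458.21632925, 190.0000819 ],
       [  0.        ,   0.        ,   1.        ]]), 'R': array([[-0.21270324, -0.97711318, -0.00267655],
       [-0.42390721,  0.09474573, -0.90073632],
       [ 0.88037493, -0.19045493, -0.43435804]]), 't': array([ 137.01262486,  263.05329864, 1049.056969  ])}
```

```bash
python3 - <<'E'
import cv2
for n in("top","side"):
    p=cv2.imread(f"pics/{n}0.png"); cv2.imwrite(f"pics/{n}0b.png",cv2.resize(p,None,fx=1.5,fy=1.5,interpolation=cv2.INTER_CUBIC))
E
```

```text
(no output)
```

View pics/top0b.png

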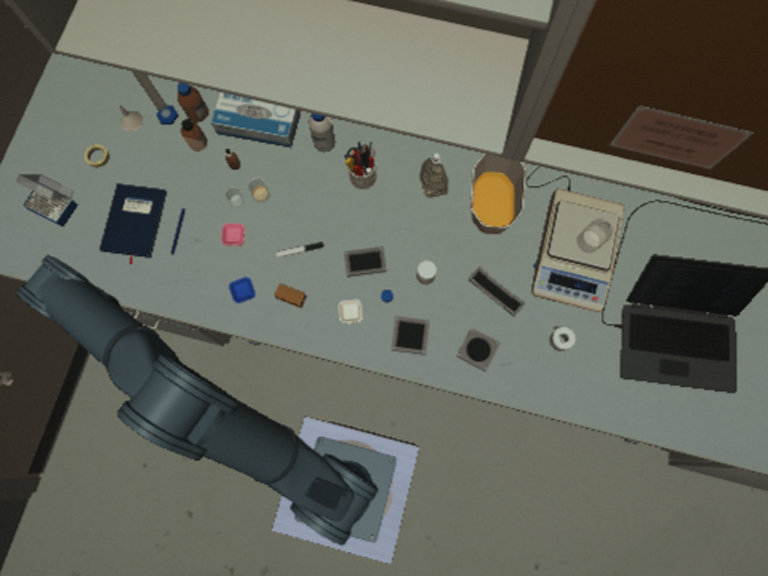

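View pics/side0b.png

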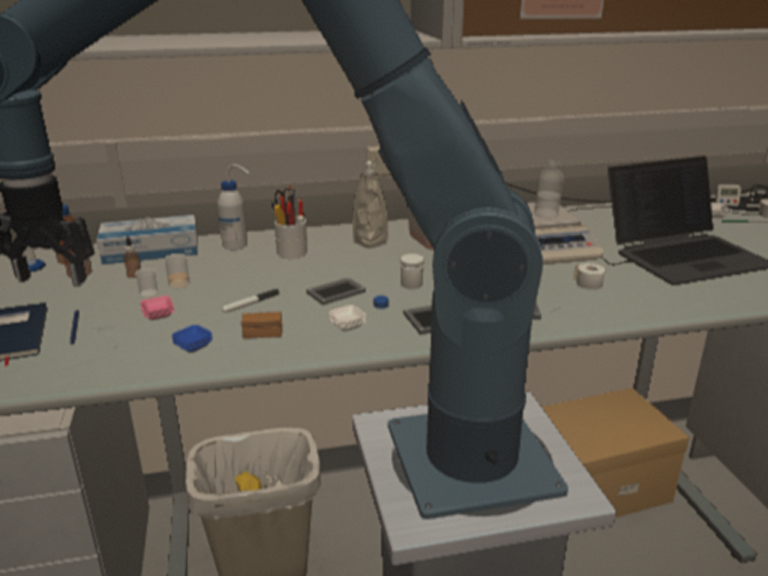

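```bash
cat > h.py <<'E'
import cv2,numpy as np
from workcell import manip,capture,camera_params
def ray(n,uv,z):
    c=camera_params(n);K,R,t=c["camera_matrix"],c["R"],c["t"]
    uv=np.atleast_2d(uv).astype(float)
    d=(np.c_[uv,np.ones(len(uv))]@np.linalg.inv(K).T)@R
    o=-R.T@t
    return (o+d*((z-o[2])/d[:,2])[:,None])[:,:2]
def rectify(n,p,z,x0,x1,y0,y1,s):
    "picture with column=(y1-y)*s, row=(x1-x)*s (x up, y left)"
    c=camera_params(n);K,R,t=c["camera_matrix"],c["R"],c["t"]
    H=K@np.c_[R[:,0],R[:,1],R[:,2]*z+t]@np.array([[0,-1/s,x1],[-1/s,0,y1],[0,0,1]])
    return cv2.warpPerspective(p,H,(int((y1-y0)*s),int((x1-x0)*s)),flags=cv2.INTER_CUBIC|cv2.WARP_INVERSE_MAP)
E
python3 - <<'E'
from h import *
P={k:v for k,v in dict(pot=(427,270,68),boats=(350,311,26),case=(290,295,40),marker=(300,249,8),obl=(365,261,4),sq=(410,335,4),rnd=(478,349,4),pen=(497,290,4),cap=(387,296,17),roll=(563,338,40)).items()}
for k,(u,v,z) in P.items(): print(k,ray("top",(u/1.5,v/1.5),z).round(0))
p=cv2.imread("pics/top0.png")
r=rectify("top",p,5,400,720,-270,320,1.35)
cv2.imwrite("pics/rect0.png",r)
E
```

```text
pot [[608. -64.]]
boats [[452. 114.]]
case [[452. 285.]]
marker [[596. 305.]]
obl [[609. 115.]]
sq [[433. -62.]]
rnd [[ 442. -253.]]
pen [[ 620. -269.]]
cap [[522.  27.]]
roll [[ 522. -465.]]
```

View pics/rect0.png

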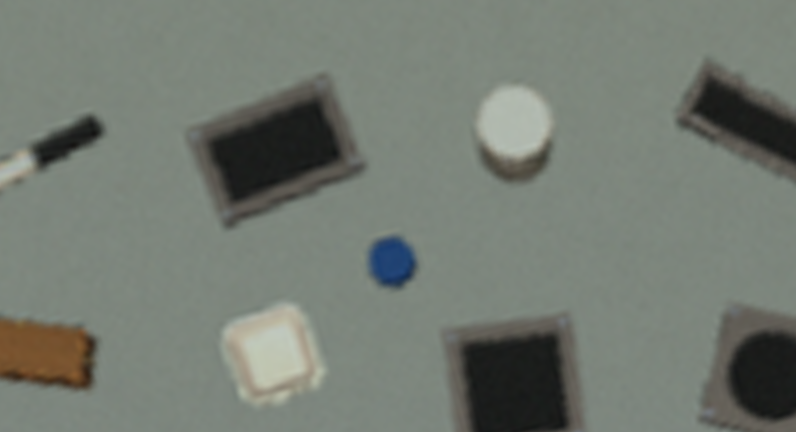

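```bash
cat >> h.py <<'E'
from scipy.optimize import minimize
def proj(n,X):
    c=camera_params(n);q=(np.asarray(X)@c["R"].T+c["t"])@c["camera_matrix"].T
    return q[:,:2]/q[:,2:]
def box(a,b): return np.array([[-a,-b],[a,-b],[a,b],[-a,b]])/2.
def circ(d): t=np.linspace(0,2*np.pi,40);return d/2*np.c_[np.cos(t),np.sin(t)]
S=4
def fit(n,p,shape,zs,x0,kind,hole=False,win=110):
    """pose (x,y,yaw) of a prism whose silhouette best overlaps the colour mask"""
    u,v=proj(n,[[x0[0],x0[1],zs[0]]])[0]; h=max(16,int(win*0.32))
    a,b=int(u)-h,int(v)-h
    c=cv2.resize(p[b:b+2*h,a:a+2*h],None,fx=S,fy=S,interpolation=cv2.INTER_CUBIC).astype(int)
    B,G,R=c[...,0],c[...,1],c[...,2]
    m={'dark':c.max(2)<62,'white':c.min(2)>150,'brown':(R-B)>25,'warm':((c.sum(2)>470)|(R-B>12)),'blue':(B-R)>25,
       'pen':(c.max(2)<80)|(c.min(2)>150)}[kind].astype(np.uint8)
    k,l,st,ce=cv2.connectedComponentsWithStats(cv2.morphologyEx(m,cv2.MORPH_CLOSE,np.ones((9,9))))
    m=(l==1+np.argmax([st[i,4]*np.exp(-np.hypot(*(ce[i]-h*S))/(h*S/2)) for i in range(1,k)])).astype(np.uint8)
    def sil(q):
        C,s=np.cos(q[2]),np.sin(q[2]);w=shape@np.array([[C,s],[-s,C]])+q[:2]
        im=[]
        pts=[(proj(n,np.c_[w,np.full(len(w),z)])-[a,b]+.5)*S-.5 for z in zs]
        for g in (pts if hole else [np.vstack(pts)]):
            t=np.zeros(m.shape,np.uint8);cv2.fillConvexPoly(t,np.round(cv2.convexHull(g.astype(np.float32))*16).astype(int),1,shift=4);im.append(t)
        return im[0]&im[-1]
    f=lambda q:1-(sil(q)&m).sum()/(sil(q)|m).sum()
    best=min((minimize(f,[x0[0],x0[1],y],method='Nelder-Mead',options=dict(initial_simplex=np.array([x0[0],x0[1],y])+[[0,0,0],[12,0,0],[0,12,0],[0,0,.25]],xatol=.05,fatol=1e-4)) for y in (x0[2]-.25,x0[2]+.1,x0[2]+.3)),key=lambda r:r.fun)
    return best.x,1-best.fun
E
cat > meas.py <<'E'
from h import *
O=dict(pot=(circ(53),(0,68),(608,-64,0),'white'),boats=(box(61,61),(0,26),(452,114,.3),'warm'),case=(box(38,78),(0,40),(452,285,1.6),'brown'),
marker=(box(17,138),(3,14),(596,305,-1.2),'pen'),cap=(circ(35),(0,17),(522,27,0),'blue'),
obl=(box(50,90),(4,10),(609,115,-1.2),'dark',True),sq=(box(72,72),(4,10),(433,-62,.1),'dark',True),rnd=(circ(66),(4,10),(442,-253,0),'dark',True),pen=(box(30,150),(4,4),(620,-269,1.1),'dark',True))
if __name__=="__main__":
    import sys
    p=cv2.imread("pics/top0.png");s=cv2.imread("pics/side0.png")
    for k,v in O.items():
        for n,im in(("top",p),("side",s)):
            if n=="side" and k in("sq","rnd","pen"):continue
            x,i=fit(n,im,*v,win=170 if k in("pen","marker") else 110); print(k,n,x.round(2),round(i,3))
E
python3 meas.py
```

```text
pot top [ 6.1759e+02 -6.1450e+01 -5.2000e-01] 0.593
pot side [ 7.6281e+02 -1.0337e+02  2.0000e-02] 0.16Traceback (most recent call last):
  File "meas.py", line 11, in <module>
    x,i=fit(n,im,*v,win=170 if k in("pen","marker") else 110); print(k,n,x.round(2),round(i,3))
        ~~~^^^^^^^^^^^^^^^^^^^^^^^^^^^^^^^^^^^^^^^^^^^^^^^^^^
  File "h.py", line 39, in fit
    best=min((minimize(f,[x0[0],x0[1],y],method='Nelder-Mead',options=dict(initial_simplex=np.array([x0[0],x0[1],y])+[[0,0,0],[12,0,0],[0,12,0],[0,0,.25]],xatol=.05,fatol=1e-4)) for y in (x0[2]-.25,x0[2]+.1,x0[2]+.3)),key=lambda r:r.fun)
  File "h.py", line 39, in <genexpr>
    best=min((minimize(f,[x0[0],x0[1],y],method='Nelder-Mead',options=dict(initial_simplex=np.array([x0[0],x0[1],y])+[[0,0,0],[12,0,0],[0,12,0],[0,0,.25]],xatol=.05,fatol=1e-4)) for y in (x0[2]-.25,x0[2]+.1,x0[2]+.3)),key=lambda r:r.fun)
              ~~~~~~~~^^^^^^^^^^^^^^^^^^^^^^^^^^^^^^^^^^^^^^^^^^^^^^^^^^^^^^^^^^^^^^^^^^^^^^^^^^^^^^^^^^^^^^^^^^^^^^^^^^^^^^^^^^^^^^^^^^^^^^^^^^^^^^^^^^^^^^^^^^^^^^^^^^^^^^^^^^^
    res = _minimize_neldermead(fun, x0, args, callback, bounds=bounds,
                               **options)
    fsim[j] = func(sim[j])
              ~~~~^^^^^^^^
    fx = function(np.copy(x), *(wrapper_args + args))
  File "h.py", line 38, in <lambda>
    f=lambda q:1-(sil(q)&m).sum()/(sil(q)|m).sum()
                                   ~~~^^^
  File "h.py", line 34, in sil
    pts=[(proj(n,np.c_[w,np.full(len(w),z)])-[a,b]+.5)*S-.5 for z in zs]
          ~~~~^^^^^^^^^^^^^^^^^^^^^^^^^^^^^^
  File "h.py", line 16, in proj
    c=camera_params(n);q=(np.asarray(X)@c["R"].T+c["t"])@c["camera_matrix"].T
ValueError: time passes only in moves, steps and waits
```

```bash
sed -i 's/^from workcell.*/from workcell import manip,capture,camera_params as _cp\nfrom functools import lru_cache\ncamera_params=lru_cache(_cp)/' h.py
python3 - <<'E'
s=open('h.py').read()
a=s.index("    m={'dark'");b=s.index("    k,l,st")
s=s[:a]+"""    D=np.abs(c-np.median(c,(0,1)))
    m={'dark':c.max(2)<62,'obj':(D.max(2)>26)|(D.max(2)-(c-np.median(c,(0,1))).min(2)>1e9),'blue':(B-R)>25}[kind].astype(np.uint8)
"""+s[b:]
s=s.replace("|(D.max(2)-(c-np.median(c,(0,1))).min(2)>1e9)","")
open('h.py','w').write(s)
m=open('meas.py').read()
for w in("white","warm","brown","pen"): m=m.replace(",'%s')"%w,",'obj')")
open('meas.py','w').write(m)
E
python3 meas.py; python3 -c "
from h import *;print(manip.state()['time_s'])"
```

```text
pot top [ 6.1062e+02 -6.1220e+01  2.8000e-01] 0.93
pot side [ 6.08e+02 -6.40e+01 -2.50e-01] 0.0
boats top [4.5491e+02 1.1617e+02 3.5000e-01] 0.915
boats side [4.7368e+02 1.1300e+02 9.0000e-02] 0.563
case top [455.15 289.82   3.02] 0.969
case side [ 4.5553e+02  2.8922e+02 -1.2000e-01] 0.96
marker top [5.9515e+02 3.0503e+02 5.0000e-01] 0.751
marker side [480.7  282.44   0.84] 0.369
cap top [5.2591e+02 3.0240e+01 2.5000e-01] 0.883
cap side [ 5.3505e+02  2.7430e+01 -2.7000e-01] 0.613
obl top [6.0879e+02 1.1597e+02 3.9000e-01] 0.964
obl side [6.0951e+02 1.1493e+02 3.7000e-01] 0.929
sq top [ 4.3341e+02 -6.1510e+01  1.2000e-01] 0.976
rnd top [ 441.79 -252.01    0.45] 0.99
pen top [ 616.86 -265.93    2.68] 0.927
0.1
```

```bash
cat >ov.py <<'E'
from meas import *
def overlay(p,fits,out,a=172,b=140,w=200,h=115,S=4):
    c=cv2.resize(p[b:b+h,a:a+w],None,fx=S,fy=S,interpolation=cv2.INTER_CUBIC)
    for k,q in fits.items():
        sh,zs=O[k][:2];C,s=np.cos(q[2]),np.sin(q[2]);wd=sh@np.array([[C,s],[-s,C]])+q[:2]
        for z,col in zip(zs,((0,255,0),(0,0,255))):
            g=(proj("top",np.c_[wd,np.full(len(wd),z)])-[a,b]+.5)*S-.5
            cv2.polylines(c,[np.round(g).astype(np.int32)],True,col,1)
    cv2.imwrite(out,c)
E
python3 - <<'E'
from ov import *
F=dict(pot=(610.6,-61.2,0),boats=(454.9,116.2,.35),case=(455.2,289.5,-.12),marker=(595.2,305,.5),obl=(608.8,116,.385),sq=(433.4,-61.5,.12),rnd=(441.8,-252,0),pen=(616.9,-265.9,2.68),cap=(526,30,0))
overlay(cv2.imread("pics/top0.png"),F,"pics/ov0.png")
E
```

```text
(no output)
```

View pics/ov0.png

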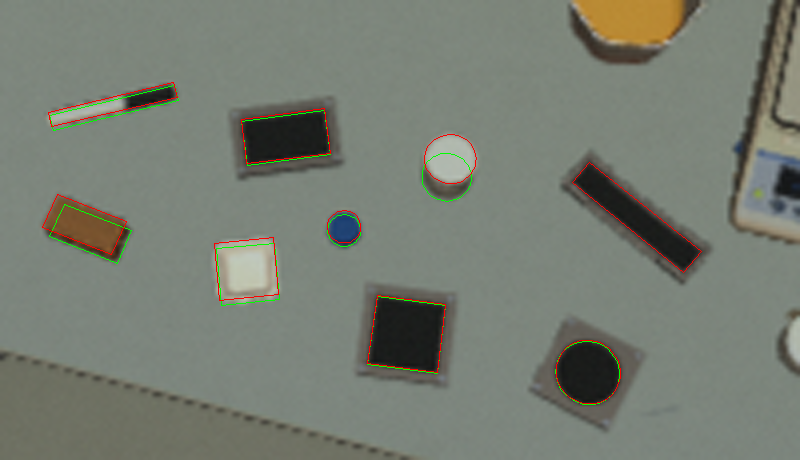

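```bash
cat >plan.py <<'E'
from h import *
from scipy.spatial.transform import Rotation as Ro
import sys
def plan(goals):
    "goals (x,y,z,phi): one call each; prints shift cm + rotvec in tool axes, rows needed"
    s=manip.state();p=s["tool_pos"];r=Ro.from_euler("xyz",s["tcp_rot"])
    print("t",round(s["time_s"],2),"pos",p.round(1),"rpy",s["tcp_rot"].round(3),"gap",round(s["finger_gap"],1),"F",s["force"].round(1))
    for x,y,z,f in goals:
        yaw=f+np.pi/2; g=Ro.from_euler("xyz",[np.pi,0,yaw])
        d=r.inv().apply(np.array([x,y,z])-p)/10;w=(r.inv()*g).as_rotvec()
        print(d.round(2),w.round(3),"rows",round(max(np.linalg.norm(d)/6.25,np.linalg.norm(w)/.187),1))
        p=np.array([x,y,z]);r=g
if __name__=="__main__": plan(eval("["+sys.argv[1]+"]"))
E
python3 plan.py "(370,380,200,.76),(490,160,180,.35),(610.6,-61.2,150,-.1),(610.6,-61.2,60,-.1),(610.6,-61.2,28,-.1)"
```

```text
t 0.1 pos [248.6 599.9 214. ] rpy [-3.14   0.     2.749] gap 85.4 F [-0.7 -0.2  0. ]
[-19.63 -15.67   1.43] [-0.002  0.     0.418] rows 4.0
[-24.21  -6.46   2.  ] [ 0.   -0.    0.41] rows 4.0
[-24.91   3.74   3.  ] [-0.   -0.    0.45] rows 4.1
[ 0. -0.  9.] [0. 0. 0.] rows 1.4
[ 0.  -0.   3.2] [0. 0. 0.] rows 0.5
```

Call:
carry_out(targets=[-19.6,-15.7,1.4,0,0,0.42,1,-19.6,-15.7,1.4,0,0,0.42,1,-19.6,-15.7,1.4,0,0,0.42,1,-19.6,-15.7,1.4,0,0,0.42,1,-19.6,-15.7,1.4,0,0,0.42,1])

```text
time_s: 0.72
tool_pos: [372.7, 374.9, 200.4]
tcp_rot: [-3.14, 0.003, 2.32]
force: [-0.4, 0.6, 0.0]
finger_gap: 85.6
```

Call:
carry_out(targets=[-24.2,-6.5,2,0,0,0.41,1,-24.2,-6.5,2,0,0,0.41,1,-24.2,-6.5,2,0,0,0.41,1,-24.2,-6.5,2,0,0,0.41,1,-24.2,-6.5,2,0,0,0.41,1])

```text
time_s: 1.35
tool_pos: [490.8, 155.4, 180.6]
tcp_rot: [-3.141, 0.002, 1.911]
force: [1.5, 0.2, 0.4]
finger_gap: 85.4
```

Call:
carry_out(targets=[-24.9,3.7,3,0,0,0.45,1,-24.9,3.7,3,0,0,0.45,1,-24.9,3.7,3,0,0,0.45,1,-24.9,3.7,3,0,0,0.45,1,-24.9,3.7,3,0,0,0.45,1])

```text
time_s: 1.98
tool_pos: [609.7, -65.6, 150.2]
tcp_rot: [3.141, 0.003, 1.464]
force: [-0.3, 1.0, 0.1]
finger_gap: 85.2
```

```bash
python3 plan.py "(610.6,-61.2,75,-.1),(610.6,-61.2,28,-.1)"; python3 - <<'E'
from h import *
p,_=capture("side");cv2.imwrite("pics/s1.png",cv2.resize(p[110:250,100:400],None,fx=2.6,fy=2.6,interpolation=cv2.INTER_CUBIC))
E
```

```text
t 1.98 pos [609.7 -65.6 150.2] rpy [3.141e+00 3.000e-03 1.464e+00] gap 85.2 F [-0.3  1.   0.1]
[0.47 0.04 7.52] [ 0.     0.003 -0.007] rows 1.2
[ 0.  -0.   4.7] [0. 0. 0.] rows 0.8
```

View pics/s1.png

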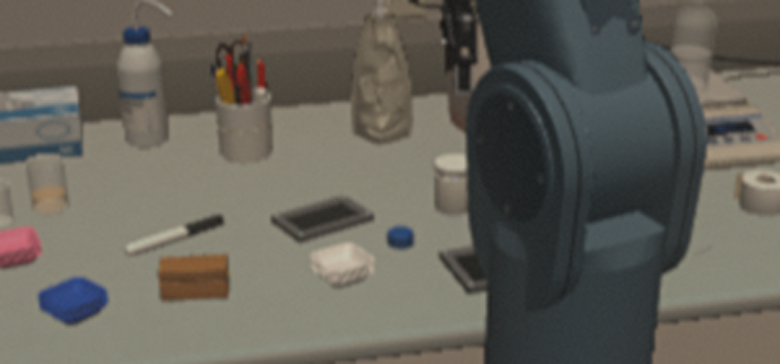

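Call:
carry_out(targets=[0.4,0,7,0,0,0,1,0.4,0,7,0,0,0,1,0.4,0,7,0,0,0,1])

```text
time_s: 2.4
tool_pos: [609.1, -55.7, 81.3]
tcp_rot: [-3.141, -0.001, 1.471]
force: [-0.1, 0.1, 0.7]
finger_gap: 85.7
```

```bash
python3 plan.py "(610.6,-61.2,28,-.1)"
```

```text
t 2.4 pos [609.1 -55.7  81.3] rpy [-3.141e+00 -1.000e-03  1.471e+00] gap 85.7 F [-0.1  0.1  0.7]
[-0.53  0.21  5.33] [-0.001 -0.001  0.   ] rows 0.9
```

Call:
carry_out(targets=[-0.4,0.1,0,0,0,0,1,-0.4,0.1,0,0,0,0,1,-0.4,0.1,0,0,0,0,1])

```text
time_s: 2.78
tool_pos: [610.2, -61.7, 81.7]
tcp_rot: [3.14, -0.0, 1.469]
force: [1.2, -0.0, -0.6]
finger_gap: 85.5
```

```bash
python3 plan.py "(610.6,-61.2,28,-.1)"
```

```text
t 2.77 pos [610.2 -61.7  81.7] rpy [ 3.14  -0.     1.469] gap 85.5 F [ 1.2 -0.  -0.6]
[0.05 0.03 5.37] [ 0.001 -0.    -0.002] rows 0.9
```

Call:
carry_out(targets=[0.05,0,2.7,0,0,0,1,0.05,0,5.4,0,0,0,1,0.05,0,5.4,0,0,0,1,0.05,0,5.4,0,0,0,0])

```text
time_s: 3.28
tool_pos: [610.5, -61.4, 27.9]
tcp_rot: [3.14, 0.0, 1.469]
force: [0.7, 0.5, 0.5]
finger_gap: 70.3
```

Call:
carry_out(targets=[0,0,0,0,0,0,-1,0,0,0,0,0,0,-1,0,0,0,0,0,0,-1,0,0,0,0,0,0,-1,0,0,0,0,0,0,-1])

```text
time_s: 3.9
tool_pos: [611.0, -61.3, 28.6]
tcp_rot: [3.139, -0.0, 1.469]
force: [0.3, 0.1, 6.1]
finger_gap: 52.0
```

```bash
python3 plan.py "(610.6,-61.2,120,-.1),(525,-157,120,-.3),(441.8,-252,100,-.5)"
```

```text
t 3.9 pos [611.  -61.3  28.6] rpy [ 3.139 -0.     1.469] gap 52.0 F [0.3 0.1 6.1]
[ 0.   -0.02 -9.14] [ 0.003 -0.    -0.002] rows 1.5
[-10.39  -7.56  -0.  ] [ 0.  -0.   0.2] rows 2.1
[-11.53  -5.14   2.  ] [ 0.  -0.   0.2] rows 2.0
```

Call:
carry_out(targets=[0,0,-3,0,0,0,-1,0,0,-6,0,0,0,-1,0,0,-9,0,0,0,-1,0,0,-9,0,0,0,-1])

```text
time_s: 4.4
tool_pos: [611.9, -61.4, 119.9]
tcp_rot: [3.136, -0.001, 1.469]
force: [-0.2, 0.6, -1.2]
finger_gap: 51.7
```

Call:
carry_out(targets=[-2.6,-1.9,0,0,0,0.05,-1,-5.2,-3.8,0,0,0,0.1,-1,-7.8,-5.7,0,0,0,0.15,-1,-10.4,-7.6,0,0,0,0.2,-1])

```text
time_s: 4.9
tool_pos: [522.3, -157.3, 116.3]
tcp_rot: [-3.141, 0.0, 1.267]
force: [-1.2, -0.9, -0.8]
finger_gap: 52.2
```

Call:
carry_out(targets=[-3.8,-1.7,0,0,0,0.07,-1,-7.6,-3.4,1,0,0,0.14,-1,-11.5,-5.1,2,0,0,0.2,-1,-11.5,-5.1,2,0,0,0.2,-1,-11.5,-5.1,2,0,0,0.2,-1])

```text
time_s: 5.52
tool_pos: [440.8, -250.9, 96.6]
tcp_rot: [-3.141, -0.0, 1.069]
force: [1.8, 0.5, -0.6]
finger_gap: 52.0
```

```bash
python3 plan.py "(441.8,-252,60,-.5)"
```

```text
t 5.53 pos [ 440.8 -250.9   96.6] rpy [-3.141 -0.     1.069] gap 52.0 F [ 1.8  0.5 -0.6]
[-0.06  0.14  3.66] [-0.    -0.    -0.001] rows 0.6
```

Call:
carry_out(targets=[-0.1,0.1,3,0,0,0,-1,-0.1,0.1,5,0,0,0,-1,-0.1,0.1,6,0,0,0,-1,-0.1,0.1,6.3,0,0,0,-1,-0.1,0.1,6.3,0,0,0,-1])

```text
time_s: 6.15
tool_pos: [441.6, -252.7, 34.2]
tcp_rot: [3.141, -0.0, 1.069]
force: [0.4, 0.7, -0.8]
finger_gap: 52.0
```

```bash
python3 plan.py "(441.8,-252,32.5,-.5)"
```

```text
t 6.15 pos [ 441.6 -252.7   34.2] rpy [ 3.141 -0.     1.069] gap 52.0 F [ 0.4  0.7 -0.8]
[ 0.07 -0.02  0.17] [ 0.001 -0.    -0.001] rows 0.0
```

Lower a touch and check contact before releasing.

Call:
carry_out(targets=[0,0,0.15,0,0,0,-1,0,0,0.2,0,0,0,-1,0,0,0.2,0,0,0,-1])

```text
time_s: 6.52
tool_pos: [441.6, -253.0, 32.6]
tcp_rot: [3.14, -0.0, 1.069]
force: [-0.9, 1.3, 5.7]
finger_gap: 51.8
```

Call:
carry_out(targets=[0,0,0,0,0,0,-0.2,0,0,0,0,0,0,0.3,0,0,0,0,0,0,0.8,0,0,0,0,0,0,1,0,0,0,0,0,0,1])

```text
time_s: 7.15
tool_pos: [440.9, -252.7, 31.7]
tcp_rot: [-3.141, 0.0, 1.069]
force: [0.2, -0.4, -0.6]
finger_gap: 85.6
```

Call:
carry_out(targets=[0,0,-3,0,0,0,1,0,0,-6,0,0,0,1,0,0,-10,0,0,0,1,0,0,-10,0,0,0,1])

```text
time_s: 7.65
tool_pos: [442.8, -253.8, 134.2]
tcp_rot: [3.136, -0.001, 1.069]
force: [0.9, -0.4, -0.4]
finger_gap: 85.3
```

```bash
python3 plan.py "(455,-70,130,-.1),(454.9,116.2,120,.35),(454.9,116.2,24,.35)"; python3 - <<'E'
from h import *
p,_=capture("top");cv2.imwrite("pics/top1.png",p)
E
```

```text
t 7.65 pos [ 442.8 -253.8  134.2] rpy [ 3.136e+00 -1.000e-03  1.069e+00] gap 85.3 F [ 0.9 -0.4 -0.4]
[16.7  -7.78  0.39] [ 0.005  0.    -0.402] rows 2.9
[18.53 -1.87  1.  ] [ 0.    0.   -0.45] rows 3.0
[ 0.  -0.   9.6] [0. 0. 0.] rows 1.5
```

Call:
carry_out(targets=[5.6,-2.6,0,0,0,-0.13,1,11.1,-5.2,0.2,0,0,-0.27,1,16.7,-7.8,0.4,0,0,-0.4,1])

```text
time_s: 8.07
tool_pos: [452.1, -66.9, 126.7]
tcp_rot: [-3.14, 0.0, 1.473]
force: [1.1, 1.3, 0.0]
finger_gap: 85.3
```

Call:
carry_out(targets=[6.2,-0.6,0.3,0,0,-0.15,1,12.4,-1.2,0.6,0,0,-0.3,1,18.5,-1.9,2,0,0,-0.45,1,18.5,-1.9,4,0,0,-0.45,1,18.5,-1.9,4,0,0,-0.45,1])

```text
time_s: 8.7
tool_pos: [450.7, 116.9, 85.8]
tcp_rot: [-3.137, 0.0, 1.92]
force: [0.3, -0.9, 0.6]
finger_gap: 85.5
```

```bash
python3 plan.py "(454.9,116.2,70,.35)"; python3 - <<'E'
from ov import *
p=cv2.imread("pics/top1.png")
overlay(p,{},"pics/ov1.png",280,180,100,70,7)
E
```

```text
t 8.7 pos [450.7 116.9  85.8] rpy [-3.137  0.     1.92 ] gap 85.5 F [ 0.3 -0.9  0.6]
[-0.21  0.38  1.58] [-0.005  0.    -0.001] rows 0.3
```

View pics/ov1.png

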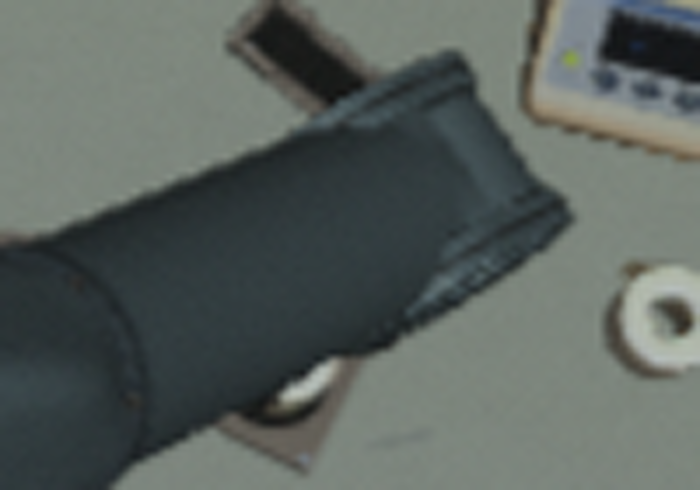

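Call:
carry_out(targets=[-0.1,0.3,1.5,0,0,0,1,-0.1,0.3,1.5,0,0,0,1,-0.1,0.3,1.5,0,0,0,1,-0.1,0.3,1.5,0,0,0,1,-0.1,0.3,1.5,0,0,0,1])

```text
time_s: 9.32
tool_pos: [456.3, 117.2, 73.1]
tcp_rot: [3.141, -0.0, 1.919]
force: [0.7, -0.1, -0.0]
finger_gap: 85.5
```

```bash
python3 plan.py "(454.9,116.2,24,.35)"
```

```text
t 9.32 pos [456.3 117.2  73.1] rpy [ 3.141 -0.     1.919] gap 85.5 F [ 0.7 -0.1 -0. ]
[-0.05 -0.17  4.91] [ 0.001 -0.    -0.002] rows 0.8
```

Call:
carry_out(targets=[0,-0.15,2,0,0,0,1,0,-0.15,4,0,0,0,1,0,-0.15,4.9,0,0,0,1,0,-0.15,4.9,0,0,0,1,0,-0.15,4.9,0,0,0,0.7])

```text
time_s: 9.95
tool_pos: [455.2, 116.8, 24.4]
tcp_rot: [3.141, 0.0, 1.919]
force: [0.1, -0.3, -0.4]
finger_gap: 72.7
```

Call:
carry_out(targets=[0,0,0,0,0,0,0,0,0,0,0,0,0,-1,0,0,0,0,0,0,-1,0,0,0,0,0,0,-1,0,0,0,0,0,0,-1])

```text
time_s: 10.58
tool_pos: [454.7, 116.7, 23.8]
tcp_rot: [3.142, 0.0, 1.919]
force: [-0.4, 0.8, 0.7]
finger_gap: 0.1
```

```bash
python3 plan.py "(454.9,116.2,74,.35),(433.4,-61.5,74,.12)"
```

```text
t 10.57 pos [454.7 116.7  23.8] rpy [3.142 0.    1.919] gap 0.1 F [-0.4  0.8  0.7]
[-0.06  0.   -5.02] [ 0.     0.    -0.002] rows 0.8
[-15.96  -8.11  -0.  ] [ 0.   -0.    0.23] rows 2.9
```

```bash
python3 - <<'E'
from h import *
p,_=capture("side");cv2.imwrite("pics/s2.png",cv2.resize(p[140:260,150:300],None,fx=4.5,fy=4.5,interpolation=cv2.INTER_CUBIC))
E
```

```text
(no output)
```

View pics/s2.png

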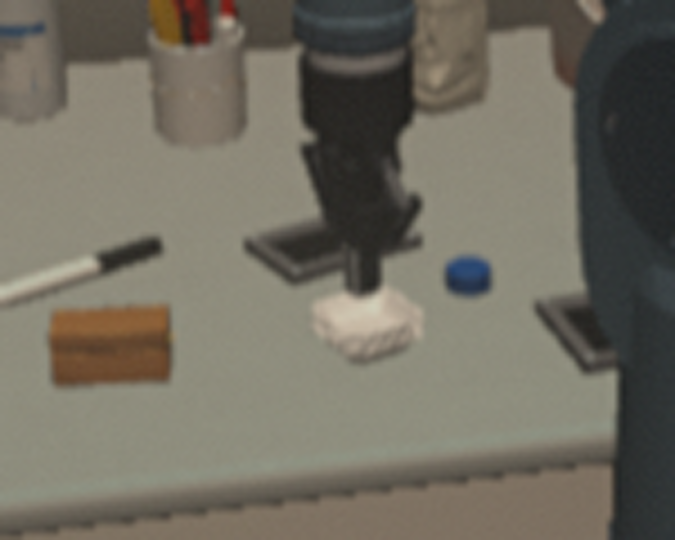

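Call:
carry_out(targets=[0,0,-2,0,0,0,-1,0,0,-5,0,0,0,-1,0,0,-8,0,0,0,-1,-8,0,-10,0,0,0,1,-14,0,-10,0,0,0,1])

```text
time_s: 11.25
tool_pos: [498.0, 0.8, 124.1]
tcp_rot: [3.139, 0.0, 1.922]
force: [1.2, -0.1, -0.4]
finger_gap: 35.9
```

Call:
carry_out(targets=[-5,0,0,0,0,0,1,-10,0,0,0,0,0,1,-15,0,0,0,0,0,1,-20,0,0,0,0,0,1,-20,0,0,0,0,0,1])

```text
time_s: 11.88
tool_pos: [564.9, -192.3, 122.9]
tcp_rot: [-3.141, 0.003, 1.913]
force: [0.3, 0.4, -0.4]
finger_gap: 85.5
```

```bash
python3 - <<'E'
from ov import *
p,d=capture("top");cv2.imwrite("pics/top2.png",p);np.save("top2.npy",d)
s,_=capture("side")
x,i=fit("top",p,*O['boats']);print(x,i)
x2,i2=fit("side",s,*O['boats']);print(x2,i2)
# depth profile along x across boats
c=camera_params("top")
for X in range(415,500,5):
    u,v=proj("top",[[X,116.2,15]])[0].round().astype(int); 
    z=d[v,u];cam=np.linalg.inv(c["camera_matrix"])@[u*z,v*z,z];W=c["R"].T@(cam-c["t"]);print(W.round(0),end=' ')
a=cv2.resize(p[190:222,215:255],None,fx=10,fy=10,interpolation=cv2.INTER_CUBIC);b=cv2.resize(s[200:232,212:252],None,fx=10,fy=10,interpolation=cv2.INTER_CUBIC)
cv2.imwrite("pics/b2.png",np.hstack([a,b]))
E
```

```text
[426.37086096 120.74269516   1.4166875 ] 0.05257372902679014
[4.73658039e+02 1.12909262e+02 8.24177169e-02] 0.5609459224482699
[275.  17. 817.] [277.  18. 817.] [279.  18. 817.] [282.  17. 817.] [285.  18. 812.] [287.  18. 815.] [289.  16. 815.] [294.  18. 816.] [295.  18. 817.] [298.  17. 816.] [300.  17. 817.] [303.  18. 814.] [306.  17. 812.] [308.  17. 813.] [313.  19. 810.] [315.  20. 809.] [319.  18. 806.]
```

View pics/b2.png

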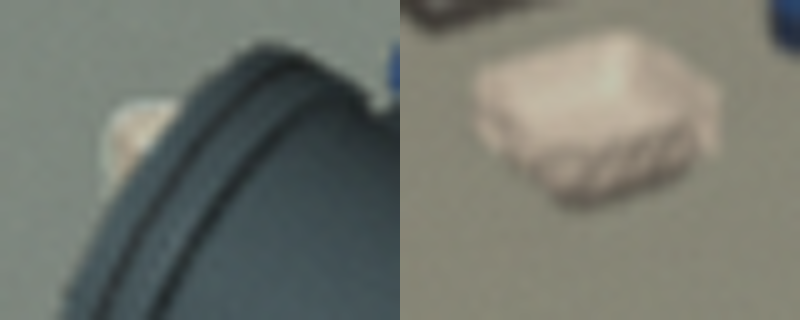

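```bash
python3 - <<'E'
from h import *
q=np.array([(475,75),(630,30),(720,90),(570,150)])-[400,0]
uv=(q+.5)/10-.5+[212,200]
w=ray("side",uv,26);print(w,w.mean(0)); print("bottom corner z0",ray("side",(np.array([170,205])+.5)/10-.5+[212,200],0))
print("fingers at (455,117):",[proj("side",[[454.7,116.7,z]])[0].round(1) for z in(7,26,60)], "seen bottom ~",[150+365/4.5,140+290/4.5])
p=cv2.imread("pics/top0.png")
a=cv2.resize(p[190:225,215:255],None,fx=16,fy=16,interpolation=cv2.INTER_CUBIC)
for z,col in((0,(0,255,0)),(26,(0,0,255))):
    for dx in(0,):
        C,s=np.cos(.35),np.sin(.35);b=np.array([[-1,-1],[1,-1],[1,1],[-1,1]])*31@np.array([[C,s],[-s,C]])+[454.9,116.2]
        g=(proj("top",np.c_[b,np.full(4,z)])-[215,190]+.5)*16-.5;cv2.polylines(a,[g.round().astype(np.int32)],True,col,1)
cv2.imwrite("pics/b3.png",a)
# depth-based: bench-referenced height
d=np.load("top0.npy");c=camera_params("top");v,u=np.mgrid[195:222,215:255]
z=d[v,u];W=((np.stack([u*z,v*z,z],-1)@np.linalg.inv(c["camera_matrix"]).T)-c["t"])@c["R"]
print(np.round(W[::2,::2,2]).astype(int))
m=W[...,2]>16;print(W[m].mean(0),W[m].min(0),W[m].max(0))
E
```

```text
[[473.6504087  150.05103385]
 [493.21694599  97.63275303]
 [447.318631    77.5122845 ]
 [419.4198608  129.05731177]] [458.40146162 113.56334579]
bottom corner z0 [[431.76115544 127.74216218]]
fingers at (455,117): [array([230.8, 214.1]), array([230.6, 208.8]), array([230.4, 198.9])] seen bottom ~ [231.11111111111111, 204.44444444444446]
[[  -2    8   -4    0   -3   -2   -3    1    9   -1    2   -7    5    4
    -3   -2   -5   -2    5   -2]
 [  -1   -2    2    3   -3   -4    4   -3   -5    9    2    5   -5    1
     0 1680    6   -5    0   -3]
 [   3   -6    5    4    5   -1   -4   -6   -6    1    1   -1   -3   -5
     5   -6    4    2  -11    3]
 [  -4    3   -5   -2   -5   -3   35   22   22   20   16   18   31   -2
     2   -3    1    4   -3    2]
 [  12    0    2   -4    3   17   15   16   22    8   11   14   21   -1
     1    2    5   -8    2   -7]
 [  -1    9    4    1   -5   -2   13   11   10   14   10   10   23   -3
     5    4    1   -6   -3    5]
 [  -1   -5   -4    3   -1   -2   23    6    9   11    7   10   19   -5
    -3    0    0   -2    3    6]
 [  -3   -7    0    0   -5    0   17   15    5   13   17   15   14    0
     2    1   -2    0   -4    1]
 [   3    7   -7    6   -2    0   18   10    8   12   11    9   21   -4
    -3   -2    5   -6   -1    1]
 [  -1   -6   -4   -2    2    2   24   18   12   29   25   21   33   -8
    -4   -1   -5   -2    5    0]
 [  -1    0    3    0    2    4   -1   18   -3   -2    1   -6   -2    0
    -6   -1    4    1    5    2]
 [  -5   -3    5    1    0    0   -4   -1   -6    3   -2   -3  -10   -4
    -2    5    5   -3   -3   -1]
 [  -1   -1    0   -4    0   -1   -3   -1   -7    4   -4  -10   -3    8
    -5   -4    6   -2   -2   -3]
 [  -7   -2    0    1    2    0   -8   -3   -1    1    3   -6   -6    4
     7    1    0   -3    0   -4]]
[441.69090243 109.14589874  89.52849669] [122.84082464 -89.04843766  16.07898932] [ 522.42750539  154.22084774 1680.43441639]
```

View pics/b3.png

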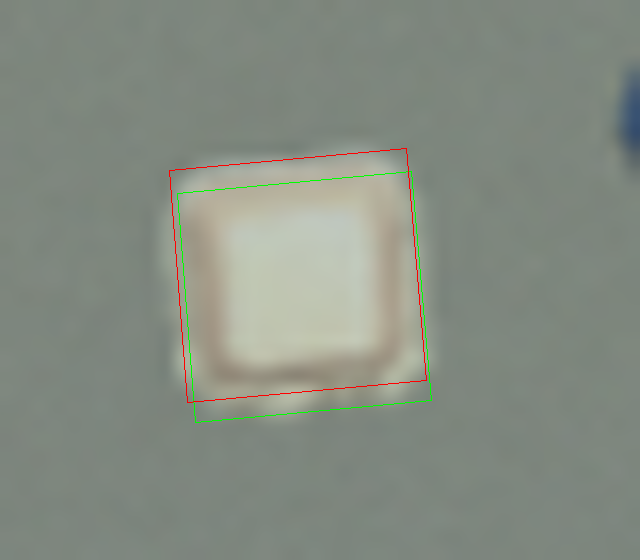

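```bash
python3 - <<'E'
from h import *
y=np.array([.383,.924,0]);c=np.array([248.6,599.9,213.9])
for dz in(17,4,0,-10,-20): print(dz,[proj("side",[c+s*46*y-[0,0,dz]])[0].round(1) for s in(1,-1)])
p=cv2.imread("pics/side0.png");cv2.imwrite("pics/g0.png",cv2.resize(p[120:210,0:80],None,fx=6,fy=6,interpolation=cv2.INTER_CUBIC))
E
```

```text
17 [array([ 21.1, 204.4]), array([ 57. , 207.5])]
4 [array([ 19.9, 199.4]), array([ 55.9, 202.5])]
0 [array([ 19.5, 197.9]), array([ 55.6, 201. ])]
-10 [array([ 18.5, 194. ]), array([ 54.7, 197.1])]
-20 [array([ 17.5, 190.2]), array([ 53.9, 193.2])]
```

View pics/g0.png

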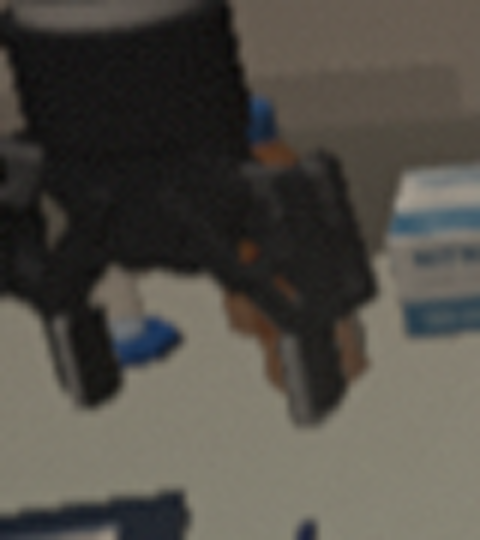

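```bash
python3 plan.py "(490,0,120,.35),(455.5,115.5,60,.35)"
```

```text
t 11.97 pos [ 564.4 -186.8  122.4] rpy [-3.141e+00 -1.000e-03  1.918e+00] gap 85.5 F [ 0.2  0.7 -0.4]
[20.1  -0.64  0.26] [-0.001 -0.001 -0.003] rows 3.2
[12.03  0.72  6.  ] [0. 0. 0.] rows 2.2
```

Call:
carry_out(targets=[6.7,-0.2,0,0,0,0,1,13.4,-0.4,0,0,0,0,1,20.1,-0.6,0,0,0,0,1,20.1,-0.6,0,0,0,0,1])

```text
time_s: 12.48
tool_pos: [487.9, 6.1, 122.4]
tcp_rot: [-3.14, -0.003, 1.928]
force: [0.8, -0.7, 0.7]
finger_gap: 85.2
```

Call:
carry_out(targets=[4,0.2,1,0,0,0,1,8,0.4,3,0,0,0,1,12,0.7,5,0,0,0,1,12,0.7,6.5,0,0,0,1,12,0.7,6.5,0,0,0,1])

```text
time_s: 13.1
tool_pos: [455.5, 114.5, 57.1]
tcp_rot: [-3.14, 0.0, 1.919]
force: [0.1, -0.3, -0.3]
finger_gap: 85.0
```

Call:
carry_out(targets=[0,0,1,0,0,0,1,0,0,1,0,0,0,1,0,0,1,0,0,0,1])

```text
time_s: 13.48
tool_pos: [456.7, 114.6, 48.0]
tcp_rot: [3.141, 0.0, 1.918]
force: [0.6, 0.0, -0.5]
finger_gap: 85.3
```

```bash
python3 plan.py "(455.5,115.5,20,.35)"
```

```text
t 13.47 pos [456.7 114.6  48. ] rpy [3.141 0.    1.918] gap 85.3 F [ 0.6  0.  -0.5]
[ 0.12 -0.08  2.8 ] [ 0.     0.    -0.003] rows 0.4
```

Call:
carry_out(targets=[0.1,-0.1,2,0,0,0,1,0.1,-0.1,3,0,0,0,1,0.1,-0.1,3.8,0,0,0,1,0.1,-0.1,3.8,0,0,0,1])

```text
time_s: 13.98
tool_pos: [454.8, 115.6, 9.5]
tcp_rot: [-3.141, 0.0, 1.919]
force: [-0.1, -0.3, 0.8]
finger_gap: 85.4
```

```bash
python3 - <<'E'
from h import *
s=manip.state();print(s["tool_pos"].round(1),s["force"].round(1))
p,_=capture("side");cv2.imwrite("pics/s3.png",cv2.resize(p[150:230,190:280],None,fx=7,fy=7,interpolation=cv2.INTER_CUBIC))
y=np.array([np.cos(.35),np.sin(.35),0])
for z in(5,20,35,50):print(z,[((proj("side",[s["tool_pos"]*[1,1,0]+k*y+[0,0,z]])[0]-[190,150])*7).round() for k in(42.5,-42.5)])
E
```

```text
[454.8 115.6   9.5] [-0.1 -0.3  0.8]
5 [array([242., 415.]), array([337., 492.])]
20 [array([241., 385.]), array([336., 462.])]
35 [array([240., 356.]), array([335., 432.])]
50 [array([239., 326.]), array([335., 401.])]
```

View pics/s3.png

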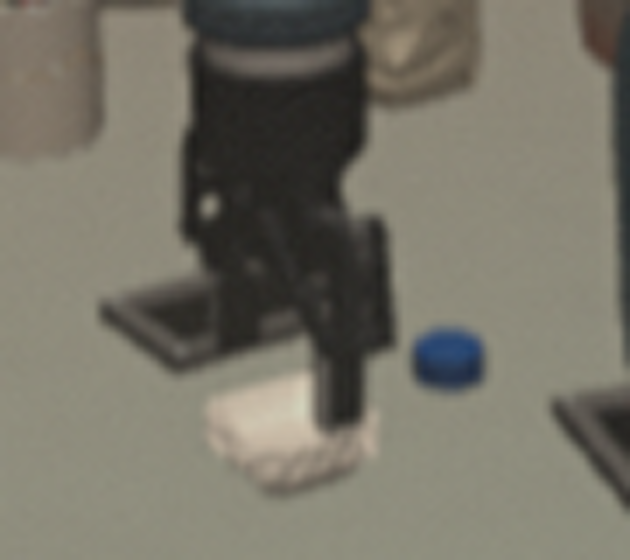

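Call:
carry_out(targets=[0,0,0.9,0,0,0,1,0,0,1.75,0,0,0,1,0,0,1.75,0,0,0,1,0,0,1.75,0,0,0,0.7])

```text
time_s: 14.52
tool_pos: [455.0, 115.7, -7.8]
tcp_rot: [-3.141, 0.0, 1.919]
force: [0.4, -1.1, 0.8]
finger_gap: 72.9
```

Call:
carry_out(targets=[0,0,0,0,0,0,0.5,0,0,0,0,0,0,0.3,0,0,0,0,0,0,0.1,0,0,0,0,0,0,-0.1,0,0,0,0,0,0,-0.1])

```text
time_s: 15.15
tool_pos: [455.2, 115.8, -7.1]
tcp_rot: [3.141, -0.0, 1.919]
force: [-2.1, -0.3, 7.6]
finger_gap: 58.3
```

Holding at 58 mm. Lift and carry to the square holder.

Call:
carry_out(targets=[0,0,0,0,0,0,-1,0,0,-2,0,0,0,-1,0,0,-4,0,0,0,-1,0,0,-6,0,0,0,-1,0,0,-6,0,0,0,-1])

```text
time_s: 15.78
tool_pos: [456.1, 116.2, 53.4]
tcp_rot: [3.139, -0.0, 1.919]
force: [-0.0, -0.0, -0.2]
finger_gap: 58.4
```

```bash
python3 plan.py "(433.4,-61.5,52,.12)"
```

```text
t 15.78 pos [456.1 116.2  53.4] rpy [ 3.139 -0.     1.919] gap 58.4 F [-0.  -0.  -0.2]
[-15.93  -8.2    0.11] [ 0.003 -0.     0.228] rows 2.9
```

Call:
carry_out(targets=[-4,-2.1,0,0,0,0.06,-1,-8,-4.1,0,0,0,0.12,-1,-12,-6.2,0,0,0,0.18,-1,-15.9,-8.2,0,0,0,0.23,-1,-15.9,-8.2,0,0,0,0.23,-1])

```text
time_s: 16.4
tool_pos: [431.0, -65.2, 51.7]
tcp_rot: [-3.14, 0.001, 1.682]
force: [0.1, 1.1, -1.5]
finger_gap: 58.4
```

Call:
carry_out(targets=[0,0,0,0,0,0,-1,0,0,0,0,0,0,-1])

```text
time_s: 16.65
tool_pos: [432.3, -60.3, 52.0]
tcp_rot: [-3.141, -0.001, 1.691]
force: [0.3, 0.0, -0.1]
finger_gap: 58.1
```

```bash
python3 plan.py "(433.4,-61.5,-2,.12)"; python3 - <<'E'
from h import *
p,_=capture("top");cv2.imwrite("pics/top3.png",p);p=p[195:265,240:340]
cv2.imwrite("pics/t3.png",cv2.resize(p,None,fx=7,fy=7,interpolation=cv2.INTER_CUBIC))
E
```

```text
t 16.65 pos [432.3 -60.3  52. ] rpy [-3.141e+00 -1.000e-03  1.691e+00] gap 58.1 F [ 0.3  0.  -0.1]
[-0.14  0.1   5.4 ] [-0.    -0.001  0.001] rows 0.9
```

View pics/t3.png

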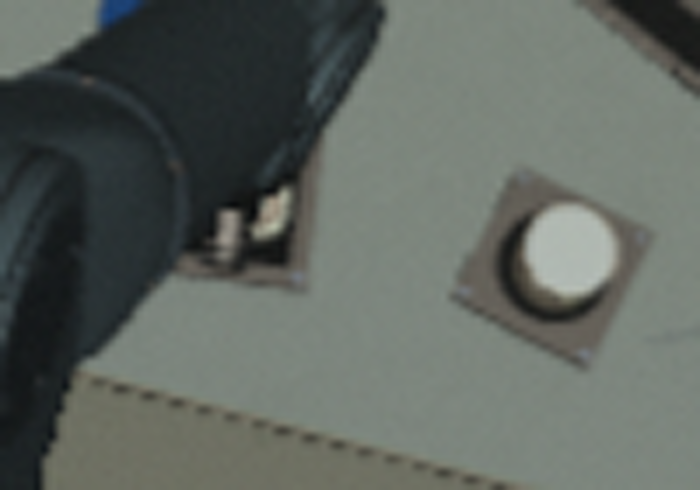

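Call:
carry_out(targets=[-0.1,0.1,2,0,0,0,-1,-0.1,0.1,4,0,0,0,-1,-0.1,0.1,4.8,0,0,0,-1,-0.1,0.1,5.2,0,0,0,-1,-0.1,0.1,5.2,0,0,0,-1])

```text
time_s: 17.32
tool_pos: [433.5, -62.4, 0.4]
tcp_rot: [3.141, -0.0, 1.689]
force: [-0.5, -1.1, -1.0]
finger_gap: 58.2
```

Call:
carry_out(targets=[0,0,0.2,0,0,0,-1,0,0,0.3,0,0,0,-1,0,0,0.4,0,0,0,-1,0,0,0.4,0,0,0,-1])

```text
time_s: 17.82
tool_pos: [433.5, -62.5, -3.1]
tcp_rot: [3.141, -0.0, 1.689]
force: [-1.7, 0.5, 11.1]
finger_gap: 58.1
```

```bash
python3 plan.py "(433.4,-61.5,-3,.12)"
```

```text
t 17.82 pos [433.5 -62.5  -3.1] rpy [ 3.141 -0.     1.689] gap 58.1 F [-1.7  0.5 11.1]
[ 0.1   0.01 -0.01] [ 0.    -0.    -0.002] rows 0.0
```

Call:
carry_out(targets=[0,0,0,0,0,0,0.2,0,0,0,0,0,0,0.5,0,0,0,0,0,0,1,0,0,0,0,0,0,1])

```text
time_s: 18.32
tool_pos: [433.2, -62.5, -3.8]
tcp_rot: [-3.142, 0.0, 1.689]
force: [0.1, -0.5, -0.9]
finger_gap: 85.5
```

Call:
carry_out(targets=[0,0,-3,0,0,0,1,0,0,-6,0,0,0,1,0,0,-9,0,0,0,1,0,0,-9,0,0,0,1,0,0,-9,0,0,0,1])

```text
time_s: 18.95
tool_pos: [432.9, -62.4, 85.8]
tcp_rot: [-3.141, -0.0, 1.689]
force: [-0.3, 0.2, 0.3]
finger_gap: 85.4
```

```bash
python3 plan.py "(450,120,100,0),(455.2,289.5,90,-.12),(455.2,289.5,-4,-.12)"
```

```text
t 18.95 pos [432.9 -62.4  85.8] rpy [-3.141 -0.     1.689] gap 85.4 F [-0.3  0.2  0.3]
[17.91  3.85 -1.42] [-0.001 -0.     0.118] rows 2.9
[16.95  0.52  1.  ] [ 0.   -0.    0.12] rows 2.7
[ 0.  -0.   9.4] [0. 0. 0.] rows 1.5
```

Call:
carry_out(targets=[5.9,1.3,-0.5,0,0,0.04,1,11.9,2.6,-1,0,0,0.08,1,17.9,3.9,-1.4,0,0,0.12,1])

```text
time_s: 19.32
tool_pos: [450.3, 121.1, 99.3]
tcp_rot: [-3.14, 0.001, 1.567]
force: [1.3, -0.4, 0.1]
finger_gap: 85.3
```

Call:
carry_out(targets=[5.6,0.2,0.3,0,0,0.04,1,11.3,0.4,0.6,0,0,0.08,1,17,0.5,1,0,0,0.12,1,17,0.5,2,0,0,0.12,1,17,0.5,2,0,0,0.12,1])

```text
time_s: 19.95
tool_pos: [455.0, 288.2, 78.3]
tcp_rot: [-3.139, 0.003, 1.449]
force: [0.1, -1.7, 0.3]
finger_gap: 85.4
```

Call:
carry_out(targets=[0,0,1,0,0,0,1,0,0,2,0,0,0,1,0,0,2,0,0,0,1,0,0,2,0,0,0,1])

```text
time_s: 20.45
tool_pos: [456.4, 289.5, 60.3]
tcp_rot: [3.141, -0.0, 1.448]
force: [-0.6, 0.1, -0.5]
finger_gap: 85.7
```

```bash
python3 plan.py "(455.2,289.5,-4,-.12)"; python3 - <<'E'
from ov import *
p,_=capture("top");cv2.imwrite("pics/top4.png",p);print(fit("top",p,*O["obl"]))
cv2.imwrite("pics/t4.png",cv2.resize(p[130:260,175:345],None,fx=4.5,fy=4.5,interpolation=cv2.INTER_CUBIC))
E
```

```text
t 20.45 pos [456.4 289.5  60.3] rpy [ 3.141 -0.     1.448] gap 85.7 F [-0.6  0.1 -0.5]
[-0.02 -0.12  6.43] [ 0.    -0.    -0.003] rows 1.0
(array([6.08740921e+02, 1.16034544e+02, 3.93526738e-01]), np.float64(0.966692892735379))
```

View pics/t4.png

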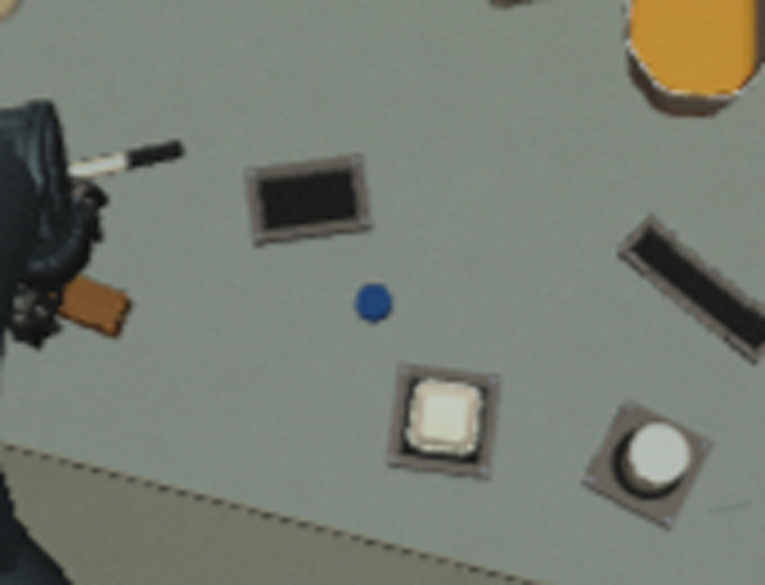

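Call:
carry_out(targets=[0,-0.1,3,0,0,0,1,0,-0.1,5,0,0,0,1,0,-0.1,6.4,0,0,0,1,0,-0.1,6.4,0,0,0,0.6,0,-0.1,6.4,0,0,0,0.3])

```text
time_s: 21.12
tool_pos: [455.7, 290.1, -3.3]
tcp_rot: [3.141, -0.0, 1.449]
force: [-0.2, -0.2, 0.0]
finger_gap: 55.8
```

Call:
carry_out(targets=[0,0,0,0,0,0,0.1,0,0,0,0,0,0,-0.2,0,0,0,0,0,0,-1,0,0,0,0,0,0,-1,0,0,0,0,0,0,-1])

```text
time_s: 21.75
tool_pos: [455.8, 290.3, -2.9]
tcp_rot: [3.141, -0.001, 1.449]
force: [-1.3, -0.1, 6.3]
finger_gap: 36.9
```

```bash
python3 plan.py "(455.2,289.5,65,-.12),(530,205,65,.14),(608.8,116,55,.39)"
```

```text
t 21.75 pos [455.8 290.3  -2.9] rpy [ 3.141e+00 -1.000e-03  1.449e+00] gap 36.9 F [-1.3 -0.1  6.3]
[-0.08 -0.05 -6.79] [ 0.001 -0.001 -0.002] rows 1.1
[-7.49  8.44  0.  ] [ 0.    0.   -0.26] rows 1.8
[-9.91  6.56  1.  ] [-0.    0.   -0.25] rows 1.9
```

Call:
carry_out(targets=[0,0,-2,0,0,0,-1,0,0,-4,0,0,0,-1,0,0,-6.8,0,0,0,-1,0,0,-6.8,0,0,0,-1])

```text
time_s: 22.25
tool_pos: [456.8, 290.9, 66.9]
tcp_rot: [3.138, -0.003, 1.449]
force: [0.1, 0.2, -1.8]
finger_gap: 37.2
```

Call:
carry_out(targets=[-2.5,2.8,0,0,0,-0.09,-1,-5,5.6,0,0,0,-0.18,-1,-7.5,8.4,0,0,0,-0.26,-1])

```text
time_s: 22.62
tool_pos: [529.6, 204.3, 63.9]
tcp_rot: [-3.141, 0.0, 1.712]
force: [0.1, 0.0, -0.7]
finger_gap: 37.4
```

Call:
carry_out(targets=[-3.3,2.2,0,0,0,-0.08,-1,-6.6,4.4,0,0,0,-0.16,-1,-9.9,6.6,0.5,0,0,-0.25,-1,-9.9,6.6,1,0,0,-0.25,-1,-9.9,6.6,1,0,0,-0.25,-1])

```text
time_s: 23.25
tool_pos: [607.2, 116.7, 53.3]
tcp_rot: [-3.139, -0.001, 1.958]
force: [-0.3, 1.0, -1.7]
finger_gap: 37.3
```

Call:
carry_out(targets=[0,0,1,0,0,0,-1,0,0,1,0,0,0,-1,0,0,1,0,0,0,-1])

```text
time_s: 23.62
tool_pos: [608.2, 116.8, 44.2]
tcp_rot: [-3.141, -0.0, 1.96]
force: [0.9, -0.1, -1.7]
finger_gap: 37.3
```

```bash
python3 plan.py "(608.8,116.5,1,.39)"
```

```text
t 23.62 pos [608.2 116.8  44.2] rpy [-3.141 -0.     1.96 ] gap 37.3 F [ 0.9 -0.1 -1.7]
[-0.05  0.04  4.32] [-0.    -0.    -0.001] rows 0.7
```

Call:
carry_out(targets=[0,0,2,0,0,0,-1,0,0,3,0,0,0,-1,0,0,3.9,0,0,0,-1,0,0,3.9,0,0,0,-1])

```text
time_s: 24.12
tool_pos: [607.8, 116.0, 4.2]
tcp_rot: [-3.14, -0.0, 1.959]
force: [0.3, 0.4, -1.2]
finger_gap: 36.8
```

Call:
carry_out(targets=[0,0,0.2,0,0,0,-1,0,0,0.3,0,0,0,-1,0,0,0.5,0,0,0,-1,0,0,0.5,0,0,0,-1])

```text
time_s: 24.62
tool_pos: [608.9, 116.3, 1.1]
tcp_rot: [3.141, -0.0, 1.959]
force: [-1.3, -0.5, 4.6]
finger_gap: 37.1
```

Call:
carry_out(targets=[0,0,0,0,0,0,0,0,0,0,0,0,0,0.5,0,0,0,0,0,0,1,0,0,0,0,0,0,1])

```text
time_s: 25.12
tool_pos: [608.5, 116.2, 0.2]
tcp_rot: [3.142, 0.0, 1.959]
force: [0.2, 0.6, 0.1]
finger_gap: 85.6
```

Call:
carry_out(targets=[0,0,-3,0,0,0,1,0,0,-6,0,0,0,1,0,0,-9,0,0,0,1,0,0,-9,0,0,0,1,0,0,-9,0,0,0,1])

```text
time_s: 25.75
tool_pos: [608.0, 116.3, 89.7]
tcp_rot: [-3.141, -0.0, 1.959]
force: [-0.1, -0.1, -0.7]
finger_gap: 85.3
```

```bash
python3 plan.py "(595,305,80,.5)"; python3 - <<'E'
from ov import *
p,_=capture("top");cv2.imwrite("pics/top5.png",p)
a,b=178,150;S_=12;c=cv2.resize(p[b:b+32,a:a+46],None,fx=S_,fy=S_,interpolation=cv2.INTER_CUBIC)
D=np.abs(c.astype(int)-np.median(c,(0,1))).max(2)>22
k,l,st,ce=cv2.connectedComponentsWithStats(D.astype(np.uint8));
for i in range(1,k):
    if st[i,4]>800:
        ys,xs=np.nonzero(l==i);w=ray("top",(np.c_[xs,ys]+.5)/S_-.5+[a,b],10);r=cv2.minAreaRect(w.astype(np.float32));print(st[i],r)
E
```

```text
t 25.75 pos [608.  116.3  89.7] rpy [-3.141 -0.     1.959] gap 85.3 F [-0.1 -0.1 -0.7]
[17.96  5.94  0.97] [-0.001 -0.    -0.112] rows 3.0
[  157     0   395   384 96209] ((606.3314208984375, 273.2666320800781), (144.63047790527344, 140.05368041992188), 14.5170259475708)
[  70  168  225   87 8476] ((582.0881958007812, 332.8939208984375), (17.302722930908203, 82.11759948730469), 28.307924270629883)
```

```bash
python3 - <<'E'
from ov import *
p=cv2.imread("pics/top0.png")
a,b=178,150;S_=12;c=cv2.resize(p[b:b+32,a:a+46],None,fx=S_,fy=S_,interpolation=cv2.INTER_CUBIC)
D=np.abs(c.astype(int)-np.median(c,(0,1))).max(2)>22
k,l,st,ce=cv2.connectedComponentsWithStats(D.astype(np.uint8));
for i in range(1,k):
    if st[i,4]>800:
        ys,xs=np.nonzero(l==i);w=ray("top",(np.c_[xs,ys]+.5)/S_-.5+[a,b],9);r=cv2.minAreaRect(w.astype(np.float32));print(st[i],r,w.mean(0))
E
```

```text
[ 298  131  163   88 9050] ((614.11474609375, 269.7673645019531), (23.93730354309082, 60.54678726196289), 27.12910270690918) [614.13615488 269.75502362]
[  71  168  224   86 8078] ((582.3065185546875, 332.9696350097656), (16.669466018676758, 81.58491516113281), 28.325958251953125) [582.41657072 332.21377706]
```

Call:
carry_out(targets=[5.9,2,0.3,0,0,-0.04,1,11.9,4,0.6,0,0,-0.08,1,17.9,5.9,1,0,0,-0.11,1,17.9,5.9,2,0,0,-0.11,1,17.9,5.9,2,0,0,-0.11,1])

```text
time_s: 26.42
tool_pos: [594.0, 303.3, 68.1]
tcp_rot: [-3.138, 0.001, 2.069]
force: [-0.6, -0.5, 0.3]
finger_gap: 85.7
```

Call:
carry_out(targets=[0,0,1.5,0,0,0,1,0,0,2.5,0,0,0,1,0,0,2.5,0,0,0,1,0,0,2.5,0,0,0,1])

```text
time_s: 26.92
tool_pos: [595.7, 304.0, 45.4]
tcp_rot: [3.141, 0.0, 2.068]
force: [0.5, 0.8, 0.2]
finger_gap: 84.9
```

```bash
python3 plan.py "(595.3,305.5,-10,.49)"
```

```text
t 26.93 pos [595.7 304.   45.4] rpy [3.141 0.    2.068] gap 84.9 F [0.5 0.8 0.2]
[0.15 0.03 5.54] [0.    0.    0.007] rows 0.9
```

Call:
carry_out(targets=[0.15,0,2,0,0,0,1,0.15,0,4,0,0,0,1,0.15,0,5.5,0,0,0,1,0.15,0,5.5,0,0,0,0.6,0.15,0,5.5,0,0,0,0.2])

```text
time_s: 27.55
tool_pos: [595.1, 305.7, -9.5]
tcp_rot: [3.141, 0.0, 2.069]
force: [0.1, -0.2, 0.2]
finger_gap: 52.3
```

Call:
carry_out(targets=[0,0,0,0,0,0,-0.1,0,0,0,0,0,0,-0.4,0,0,0,0,0,0,-0.6,0,0,0,0,0,0,-1,0,0,0,0,0,0,-1])

```text
time_s: 28.18
tool_pos: [595.0, 305.8, -9.1]
tcp_rot: [3.141, -0.0, 2.069]
force: [-1.3, -0.2, 5.2]
finger_gap: 13.5
```

Call:
carry_out(targets=[0,0,0,0,0,0,-1,0,0,0,0,0,0,-1])

```text
time_s: 28.42
tool_pos: [595.0, 305.8, -9.1]
tcp_rot: [3.141, -0.0, 2.069]
force: [-0.4, 0.2, 5.9]
finger_gap: 13.6
```

```bash
python3 plan.py "(595,305,90,.49),(605,115,100,.17),(610,-75,100,-.15),(616.9,-265.9,60,-.46)"
```

```text
t 28.43 pos [595.  305.8  -9.1] rpy [ 3.141 -0.     2.069] gap 13.6 F [-0.4  0.2  5.9]
[-0.07 -0.03 -9.91] [ 0.001 -0.     0.008] rows 1.6
[-17.23  -8.06  -1.  ] [ 0.   -0.    0.32] rows 3.0
[-18.81  -2.72  -0.  ] [ 0.   -0.    0.32] rows 3.0
[-18.77   3.54   4.  ] [ 0.   -0.    0.31] rows 3.1
```

Call:
carry_out(targets=[0,0,0,0,0,0,-0.5,0,0,0,0,0,0,0,0,0,0.2,0,0,0,0,0,0,0.4,0,0,0,0,0,0,0.4,0,0,0,-0.2])

```text
time_s: 29.05
tool_pos: [594.4, 305.5, -14.1]
tcp_rot: [-3.141, 0.0, 2.069]
force: [0.5, 1.0, 0.3]
finger_gap: 34.5
```

Call:
carry_out(targets=[0,0,0,0,0,0,-0.4,0,0,0,0,0,0,-0.5,0,0,0,0,0,0,-0.6,0,0,0,0,0,0,-1,0,0,0,0,0,0,-1])

```text
time_s: 29.68
tool_pos: [594.9, 305.7, -13.4]
tcp_rot: [3.141, 0.0, 2.069]
force: [-0.3, -0.3, 2.7]
finger_gap: 14.4
```

```bash
python3 plan.py "(595,305,90,.49)"
```

```text
t 29.68 pos [594.9 305.7 -13.4] rpy [3.141 0.    2.069] gap 14.4 F [-0.3 -0.3  2.7]
[ -0.06  -0.02 -10.34] [0.    0.    0.008] rows 1.7
```

Call:
carry_out(targets=[0,0,-2,0,0,0,-1,0,0,-4,0,0,0,-1,0,0,-7,0,0,0,-1,0,0,-10.3,0,0,0,-1,0,0,-10.3,0,0,0,-1])

```text
time_s: 30.3
tool_pos: [597.3, 306.8, 94.0]
tcp_rot: [3.134, -0.0, 2.069]
force: [0.4, 0.2, -0.5]
finger_gap: 13.9
```

```bash
python3 plan.py "(605,115,100,.17),(610,-75,100,-.15),(616.9,-265.9,60,-.46)";python3 - <<'E'
from h import *
p,_=capture("side");cv2.imwrite("pics/s6.png",cv2.resize(p[120:240,90:260],None,fx=4.5,fy=4.5,interpolation=cv2.INTER_CUBIC))
E
```

```text
t 30.3 pos [597.3 306.8  94. ] rpy [ 3.134 -0.     2.069] gap 13.9 F [ 0.4  0.2 -0.5]
[-17.22  -8.48  -0.67] [ 0.007 -0.001  0.328] rows 3.1
[-18.81  -2.72  -0.  ] [ 0.   -0.    0.32] rows 3.0
[-18.77   3.54   4.  ] [ 0.   -0.    0.31] rows 3.1
```

View pics/s6.png

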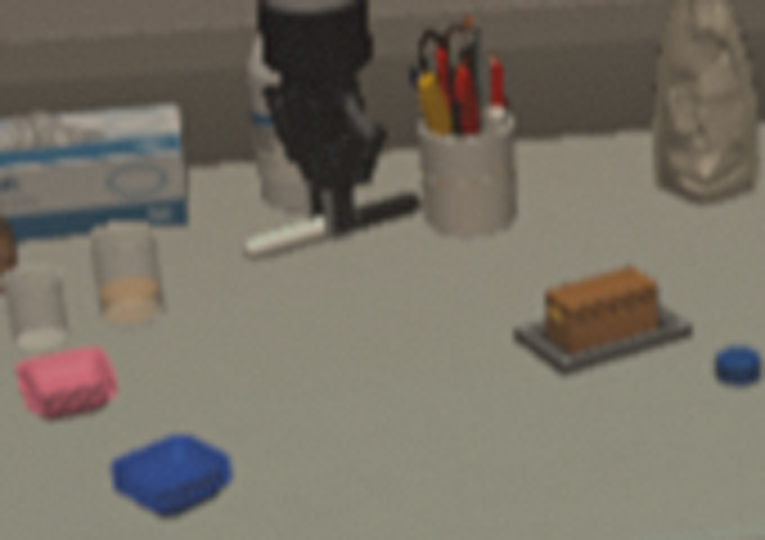

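Call:
carry_out(targets=[-4.3,-2.1,0,0,0,0.08,-1,-8.6,-4.2,-0.3,0,0,0.16,-1,-12.9,-6.4,-0.5,0,0,0.24,-1,-17.2,-8.4,-0.7,0,0,0.32,-1])

```text
time_s: 30.85
tool_pos: [602.2, 112.7, 95.9]
tcp_rot: [-3.14, 0.0, 1.746]
force: [0.3, 1.0, 0.2]
finger_gap: 14.1
```

Call:
carry_out(targets=[-4.7,-0.7,0,0,0,0.08,-1,-9.4,-1.4,0,0,0,0.16,-1,-14.1,-2,0,0,0,0.24,-1,-18.8,-2.7,0,0,0,0.32,-1])

```text
time_s: 31.35
tool_pos: [609.1, -76.8, 95.9]
tcp_rot: [-3.141, -0.0, 1.426]
force: [-0.1, 0.3, -0.5]
finger_gap: 14.0
```

Call:
carry_out(targets=[-4.7,0.9,0,0,0,0.08,-1,-9.4,1.8,1,0,0,0.16,-1,-14.1,2.6,2,0,0,0.24,-1,-18.8,3.5,4,0,0,0.31,-1,-18.8,3.5,4,0,0,0.31,-1])

```text
time_s: 31.98
tool_pos: [614.4, -271.8, 54.4]
tcp_rot: [-3.139, 0.004, 1.112]
force: [-0.3, 1.1, -0.6]
finger_gap: 13.8
```

Call:
carry_out(targets=[0,0,0,0,0,0,-1,0,0,0,0,0,0,-1,0,0,0,0,0,0,-1])

```text
time_s: 32.35
tool_pos: [618.4, -265.0, 56.6]
tcp_rot: [3.141, -0.001, 1.121]
force: [-0.9, 0.4, -0.1]
finger_gap: 13.7
```

```bash
python3 plan.py "(616.9,-265.9,-9,-.46)"; python3 - <<'E'
from ov import *
p,_=capture("top");cv2.imwrite("pics/top6.png",p)
p=cv2.imread("pics/top1.png");
E
```

```text
t 32.35 pos [ 618.4 -265.    56.6] rpy [ 3.141e+00 -1.000e-03  1.121e+00] gap 13.7 F [-0.9  0.4 -0.1]
[-0.15 -0.1   6.56] [ 0.    -0.001  0.01 ] rows 1.1
```

```bash
python3 - <<'E'
import cv2
p=cv2.imread("pics/top6.png");cv2.imwrite("pics/t6.png",cv2.resize(p[160:245,280:370],None,fx=7,fy=7,interpolation=cv2.INTER_CUBIC))
E
```

```text
(no output)
```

View pics/t6.png

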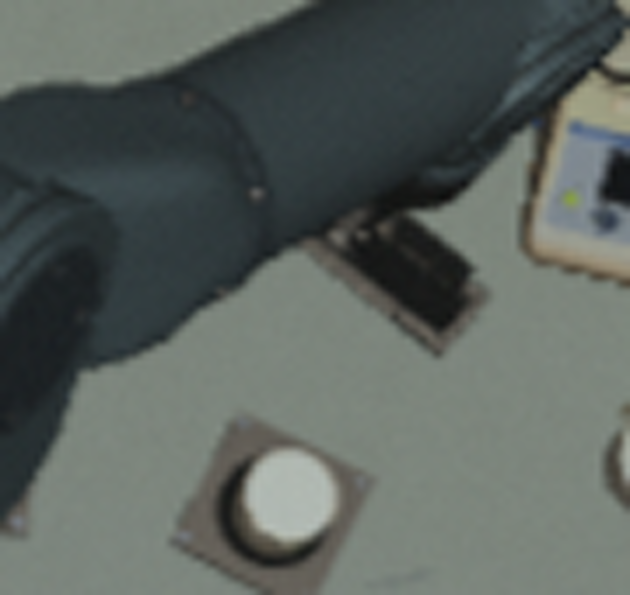

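```bash
python3 - <<'E'
from h import *
for q in((475,275),(470,268),(462,295)):
    w=ray("top",(np.array(q)+.5)/7-.5+[280,160],78)[0]; d=w-[618.4,-265]; print(w,d@[.444,.896],d@[.896,-.444])
E
```

```text
[ 591.43288424 -328.28085587] -68.67304625268913 3.9341642886159787
[ 594.79037312 -324.66975696] -63.94677656893344 5.339146405075985
[ 577.93011424 -323.39422809] -70.28985764117071 -10.33398036640196
```

Call:
carry_out(targets=[-0.1,-0.1,2,0,0,0.01,-1,-0.1,-0.1,4,0,0,0.01,-1,-0.1,-0.1,5,0,0,0.01,-1,-0.1,-0.1,5,0,0,0.01,-1,-0.1,-0.1,5,0,0,0.01,-1])

```text
time_s: 33.02
tool_pos: [616.8, -267.3, 6.6]
tcp_rot: [3.141, 0.0, 1.109]
force: [-0.2, -0.2, -0.8]
finger_gap: 13.8
```

```bash
python3 plan.py "(616.9,-265.9,-9,-.46)"
```

```text
t 33.02 pos [ 616.8 -267.3    6.6] rpy [3.141 0.    1.109] gap 13.8 F [-0.2 -0.2 -0.8]
[ 0.13 -0.06  1.56] [ 0.001  0.    -0.002] rows 0.3
```

Call:
carry_out(targets=[0.1,0,0.3,0,0,0,-1,0.1,0,0.7,0,0,0,-1,0.1,0,1.1,0,0,0,-1,0.1,0,1.3,0,0,0,-1,0.1,0,1.3,0,0,0,-1])

```text
time_s: 33.65
tool_pos: [616.8, -266.0, -7.0]
tcp_rot: [-3.141, 0.0, 1.109]
force: [0.5, -1.1, -0.6]
finger_gap: 13.9
```

Call:
carry_out(targets=[0,0,0.1,0,0,0,-1,0,0,0.2,0,0,0,-1,0,0,0.3,0,0,0,-1,0,0,0.3,0,0,0,-1])

```text
time_s: 34.15
tool_pos: [617.0, -266.1, -9.4]
tcp_rot: [3.141, -0.0, 1.109]
force: [-1.0, 0.1, 3.2]
finger_gap: 13.8
```

Call:
carry_out(targets=[0,0,0,0,0,0,-0.55,0,0,0,0,0,0,-0.4,0,0,0,0,0,0,0,0,0,0,0,0,0,0.3,0,0,0,0,0,0,0.6])

```text
time_s: 34.78
tool_pos: [616.9, -266.1, -9.7]
tcp_rot: [3.142, 0.0, 1.109]
force: [-0.7, 0.2, -0.2]
finger_gap: 68.2
```

Call:
carry_out(targets=[0,0,-2,0,0,0,0.6,0,0,-5,0,0,0,1,0,0,-8,0,0,0,1,0,0,-12,0,0,0,1,0,0,-16,0,0,0,1])

```text
time_s: 35.4
tool_pos: [617.0, -266.3, 153.1]
tcp_rot: [3.14, -0.0, 1.109]
force: [0.0, 0.1, -0.5]
finger_gap: 85.3
```

```bash
python3 plan.py "(600,0,170,0),(520,260,170,.4),(300,500,200,1)"
```

```text
t 35.4 pos [ 617.  -266.3  153.1] rpy [ 3.14  -0.     1.109] gap 85.3 F [ 0.   0.1 -0.5]
[ 23.08 -13.4   -1.71] [ 0.001  0.    -0.462] rows 4.3
[26. -8. -0.] [-0.   0.  -0.4] rows 4.4
[ 30.67 -10.92  -3.  ] [ 0.   0.  -0.6] rows 5.2
```

Call:
carry_out(targets=[5,-2.8,-0.4,0,0,-0.09,1,10,-5.6,-0.8,0,0,-0.18,1,15,-8.4,-1.2,0,0,-0.27,1,20,-11.2,-1.5,0,0,-0.37,1,23,-13.4,-1.7,0,0,-0.46,1])

```text
time_s: 36.02
tool_pos: [599.8, 3.1, 168.9]
tcp_rot: [3.14, -0.001, 1.575]
force: [0.2, 0.5, 0.5]
finger_gap: 85.4
```

Call:
carry_out(targets=[5.2,-1.6,0,0,0,-0.08,1,10.4,-3.2,0,0,0,-0.16,1,15.6,-4.8,0,0,0,-0.24,1,20.8,-6.4,0,0,0,-0.32,1,26,-8,0,0,0,-0.4,1])

```text
time_s: 36.65
tool_pos: [519.9, 261.1, 169.0]
tcp_rot: [3.139, 0.0, 1.971]
force: [0.2, 0.7, 0.6]
finger_gap: 85.3
```

Call:
carry_out(targets=[6,-2.2,-1,0,0,-0.12,1,12,-4.4,-2,0,0,-0.24,1,18,-6.6,-3,0,0,-0.36,1,24,-8.7,-3,0,0,-0.48,1,27,-9.8,-3,0,0,-0.6,1])

```text
time_s: 37.28
tool_pos: [322.6, 473.2, 199.1]
tcp_rot: [3.139, -0.001, 2.576]
force: [1.1, -0.6, 0.1]
finger_gap: 85.4
```

Call:
carry_out(targets=[0,0,0,0,0,0,1,0,0,0,0,0,0,1,0,0,0,0,0,0,1,0,0,0,0,0,0,1,0,0,0,0,0,0,1])

```text
time_s: 37.9
tool_pos: [325.5, 470.2, 197.3]
tcp_rot: [-3.142, 0.0, 2.568]
force: [-1.5, -0.7, 0.1]
finger_gap: 85.5
```

```bash
python3 - <<'E'
from ov import *
p,d=capture("top");cv2.imwrite("pics/top7.png",p);s,_=capture("side");print(manip.state()["time_s"])
overlay(p,dict(marker=(616.9,-265.9,-.46),cap=(526,30,0)),"pics/f.png",220,150,175,105,4)
f=cv2.imread("pics/f.png");cv2.imwrite("pics/f.png",f)
print("cap",fit("top",p,*O["cap"]),"roll diff",np.abs(p[210:240,360:390].astype(int)-cv2.imread("pics/top0.png")[210:240,360:390]).mean())
E
```

```text
38.0
cap (array([5.25534443e+02, 3.03697491e+01, 3.05171102e-02]), np.float64(0.8799603174603174)) roll diff 0.9877777777777778
```

View pics/f.png

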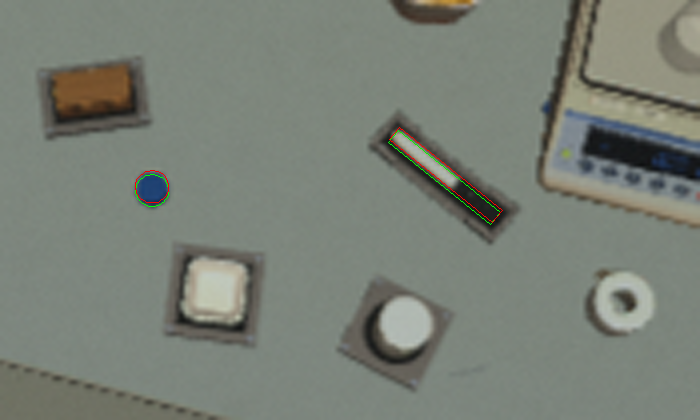

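All four parts are in their holders: the case at (92,90), the boats at (215,290), the pot at (405,323) and the marker inside the pen rest's channel at (445,178). The cap and the roll have not moved.

```bash
python3 -c "
from workcell import manip
print(manip.hand_in())"
```

```text
the job is handed in; nothing more can be done
None
```

I put the pot, boats, case and marker into the round, square, oblong and pen-rest holders, in that order, and handed the job in at about 38 s.

**Seating:** Each part met its recess floor about 4 mm above its pick-up height, as it should. Contact forces were about 6, 11, 5 and 3 N. The last top picture shows all four inside their recesses. The cap is within 0.5 mm of where it was, and the roll's patch of the picture is unchanged.

**Disagreements and failures:**
- **Finger length:** In the side pictures the fingertips sat about 30 mm farther back than the description says.
- **First boats grasp:** It went over the lip and shut on nothing, because of that offset. The stack did not move measurably, and I re-gripped it lower.
- **Pot grip:** The pot was therefore gripped higher than I intended.
- **Marker:** I re-gripped it once, lower. It read 13.5 to 14.4 mm between the fingers, against the stated 17 mm barrel. It stayed level and did not slip.
- **Side camera:** Its shape fits for the pot, boats, marker and cap were poor, so I relied mainly on the top camera for those.

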